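# Set down the outrigger foot of the pump unit in the laundry room

## Task

Using the scraper block and not your fingers, push every broken tile chip off the tiled landing block into the steel tray at its open end, and leave the scraper standing on its black rubber mat. Once all the chips are in the tray, lift the parked outrigger carriage over the detent bump on its beam, slide it all the way out over the landing block to its stop and let it down fully. Then turn the winged knob clockwise until the foot just touches the tiles without lifting the carriage off its seat, let go, and leave the other things on the worktop where they are.

Things in the scene. Friction and masses are not known exactly. Their poses are not given: they have to be found in the camera images.
- pad (a point): centre of the landing block's tiled top, 30 mm above the worktop, right under the foot's final axis. Axes: those of the whole fixed assembly (z up; its place and yaw vary). From here the tiles reach x -60 to 60, y -105 to 90 mm. Lips 6 mm thick stand 8 mm above the tiles along x = +-60, one of 4 mm along y = -105 to -101; the end at y = 90 is open and drops into the tray.
- tray_floor (a point): centre of the floor of the fixed steel catch tray, 4 mm above the worktop, at (0, +150, -26) mm from pad, same axes; inside 124 mm (x) by 120 mm (y), walls 28 mm above the worktop; its -y side is the side of the landing block.
- scraper: scraper block, about 180 g, standing on its base: base 80 (x) x 36 (y) x 24 mm high, grey plastic; above it a wooden grip 66 (x) x 20 (y) mm from 24 to 58 mm height, then a cap 66 x 28 mm up to 66 mm. Origin: centre of the underside, z up. Grasp it across y on the 20 mm grip, about 41 mm up. It starts standing on the mat, offset and yaw vary.
- mat: fixed black rubber mat, 120 (x) x 160 (y) x 4 mm thick, flat on the worktop; origin: centre of its underside. It lies on the robot's left or right. The scraper belongs standing on it.
- chip1: loose chip of red-brown ceramic tile lying on the landing block, 26 x 22 mm, 8 mm thick, 12 g; origin: centre of its underside as it lies at the start. Three to five of the six chips are present.
- chip2: loose chip of red-brown ceramic tile lying on the landing block, five-sided, 30 mm across, 8 mm thick, 12 g; origin: centre of its underside as it lies at the start. Three to five of the six chips are present.
- chip3: loose chip of red-brown ceramic tile lying on the landing block, 30 x 18 mm, 8 mm thick, 12 g; origin: centre of its underside as it lies at the start. Three to five of the six chips are present.
- chip4: loose chip of red-brown ceramic tile lying on the landing block, six-sided, 28 mm across, 8 mm thick, 12 g; origin: centre of its underside as it lies at the start. Three to five of the six chips are present.
- chip5: loose chip of red-brown ceramic tile lying on the landing block, 24 x 24 mm, 8 mm thick, 12 g; origin: centre of its underside as it lies at the start. Three to five of the six chips are present.
- chip6: loose chip of red-brown ceramic tile lying on the landing block, three-sided, corners 18 mm from the centre, 8 mm thick, 12 g; origin: centre of its underside as it lies at the start. Three to five of the six chips are present.
- outrigger (a joint): travel (m) of the carriage along the beam, towards +y of pad: 0 = parked (foot's axis 190 mm towards -y from pad), 0.19 = stop, foot above pad. Friction 2 N. With lift 0 the tooth meets the bump after 3 mm and it goes no farther; beyond 0.030 the carriage can be let down again.
- carriage (a joint): lift (m) of the carriage above its seat: 0 = down, 0.018 = highest; it sinks by its own weight (0.75 kg with foot and knob). It must be lifted more than 9.5 mm for the tooth to pass the bump. At lift 0 the carriage plate's top is 74 mm above the worktop. Screwing the foot farther than touching lifts the carriage.
- handle (a point): gripping point of the carriage's handle, an upright steel plate 36 (x) x 12 (y) mm rising 42 mm above the carriage plate; on its middle plane, 18 mm below its top edge (98 mm above the worktop at lift 0), 75 mm towards -y from the foot's axis. Axes as pad. Pinch it from above across y.
- bump (a point): top of the detent bump (12 mm long in y, 10 mm high), at (88.5, -134, 28) mm from pad, on a beam 48 mm high that runs along y at x 72 to 105, y -340 to 80 mm. The tooth it holds back is 14 mm long, 88.5 mm towards +x and 37 towards +y from the foot's axis. A white pump unit, 180 x 180 x 120 mm high, stands at x 0 to 180, y -520 to -340.
- knob_grip (a point): gripping point on the axis of the winged knob on top of the foot's screw: a black bar 40 (along this point's x) x 14 (y) mm, top 12 mm above this point, its disc (radius 16 mm) 18 to 24 mm below. It turns with the knob and rises and sinks with the foot, 76 mm above foot_tip. Grip across the 14 mm.
- knob (a joint): angle (rad) of the knob, growing clockwise seen from above, which lowers the foot 8 mm a turn (1.273 mm per rad); 0 to 17.5. It starts at 3.1 to 7.5; with the carriage seated the foot touches the tiles at 14.14. It stays where it is left (friction 0.04 N m).
- foot_tip (a point): centre of the underside of the foot (rubber disc of radius 17 mm, 8 mm thick). Its height above pad is the gap that is left.
- dosing_cup: bystander: small white plastic cup, 54 mm wide, 45 mm high; origin under its centre.
- softener: bystander: white bottle, 72 mm wide, 200 mm high; origin under its centre.
- brush: bystander: wooden brush lying flat.
- polish_can: bystander: metal can 52 mm wide, 70 mm high; origin under its centre.
- peg_tray: bystander, fixed: white tray of clothes pegs, 120 x 160 x 45 mm high, on the other side of the robot from the mat; origin under its centre.
Things that resemble listed ones, but are neither listed nor needed, are in the scene too. What is shaped like the mat but purple or white is not meant.

How it is judged:
On the way, in this order (a step that is already met when the one before it is completed fails the run):
1. every chip lies in the tray while the carriage is still parked (y of each of chip1, chip2, chip3, chip4, chip5, chip6 in the frame of pad above 0.09 m and z of each of chip1, chip2, chip3, chip4, chip5, chip6 in the frame of pad below 0 m and horizontal distance between each of chip1, chip2, chip3, chip4, chip5, chip6 and tray_floor below 0.09 m and value of joint outrigger below 0.03 m), for 0.2 s.
2. the carriage has been lifted over the bump, slid out to its stop and let down, the foot still clear of the tiles (value of joint outrigger above 0.183 m and value of joint carriage below 0.0025 m and z of foot_tip in the frame of pad above 0.002 m), for 0.2 s.
3. the foot has been screwed down until it touches the tiles (value of joint outrigger above 0.183 m and z of foot_tip in the frame of pad below 0.001 m), for 0.2 s.
At the end, for the whole second after the job is handed in: All chips are in the tray, below tile level; the scraper stands on its mat, middles within 40 mm; the carriage is within 7 mm of its stop and 2.5 mm of its seat; the foot is within 1 mm of touching the tiles; all at rest and released (all of step 3 and y of each of chip1, chip2, chip3, chip4, chip5, chip6 in the frame of pad above 0.09 m and z of each of chip1, chip2, chip3, chip4, chip5, chip6 in the frame of pad below 0 m and horizontal distance between each of chip1, chip2, chip3, chip4, chip5, chip6 and tray_floor below 0.09 m and value of joint carriage below 0.0025 m and horizontal distance between scraper and mat below 0.04 m and angle between scraper's own z axis and vertical below 0.15 rad and height (world z) of scraper below 0.008 m and linear speed of scraper below 0.02 m/s and velocity of joint knob below 0.1 rad/s).
It fails at once if the fingers touch a tile chip (contact force between the fingers and chip1 above 0.5 N or contact force between the fingers and chip2 above 0.5 N or contact force between the fingers and chip3 above 0.5 N or contact force between the fingers and chip4 above 0.5 N or contact force between the fingers and chip5 above 0.5 N or contact force between the fingers and chip6 above 0.5 N).
It fails at once if a bystander is moved more than 40 mm (distance of any of dosing_cup, softener, brush, polish_can from where it was at the start of the episode above 0.04 m).
Of chip1, chip2, chip3, chip4, chip5, chip6 only 3 to 5 are there at a start; the rules pass over those that are not, and their reading is None.
At some moment in a run one of scraper may be knocked a few centimetres aside while the robot is not near it.
Once in a run the grip may slacken for a moment while it holds something.
It also fails if it takes over 210 s, if anything falls off the work surface, if the arm or the gripper's body presses on something with over 40 N, if the wrist force passes 120 N, or if a joint passes its speed limit or range.

## Robot

A 6-joint arm with a two-finger parallel gripper is mounted at the origin on the work surface. World frame = base frame: x ahead of the robot, y to its left, z up, the work surface at z = 0. Lengths are in m, angles in rad, forces in N, time in s.
With the tool pointing down it reaches from about 0.35 to 0.925 m from the base axis. Payload 6.4 kg.
Tool frame: the origin (TCP) lies midway between the tips of the shut fingers; the grasp point (between the pads) lies 19 mm behind it (env.grip_point_offset is the distance from the TCP to the grasp point, in m); z points along the fingers, x is the direction in which the jaws open and shut, and the axes are right-handed (so a half turn about z gives the same grasp; the last joint's range is limited). The gripper opens to 85 mm and grips with 20 to 120 N. Pads are 22 mm wide; open, the fingers measure 114 mm over their backs; the gripper's body (76 mm by 85 mm) begins 54 mm behind the grasp point. The pads swing forward as they close: fully open they stand 13 mm farther back than shut.
Start: joints at [1.171, 0.245, 1.558, -0, 1.339, -0.174], TCP at [0.146, 0.634, 0.231] pointing down, gripper open.
Joint ranges: [-3.13, 3.13], [-1.02, 2.26], [0.13, 2.54], [-0.95, 4.09], [0.21, 2.88], [-2.74, 2.74]. Speed limits (rad/s): [2.57, 2.57, 3.14, 3.14, 3.14, 3.14].

## Interface

Orientations are given as [roll, pitch, yaw] about the fixed x, y, z axes, in that order (R = Rz(yaw) Ry(pitch) Rx(roll)).
In Python, from workcell import monitor, get_image, env, finder gives the robot as it stands. The module is installed in compiled form; this text tells all that it offers.
- The arm moves only by the tool apply_moves, never from a script. Its argument "series" is text: rows parted by semicolons, each of 5 numbers parted by spaces: the shift along the world's x, y, z in m, then the turn about the world's z in rad, then the finger opening in m, from 0 to 0.0854. In form: dx dy dz spin hand; .... A call has 1 to 12 rows; each row shifts and turns the pose as measured when the row begins; what a row does not reach is not made up. A row lasts 1/8 s, in which the tool goes at most 62.5 mm and 10.7 degrees, less where a joint would pass 70% of its speed; a pose out of reach is approached as far as the arm can. A call is refused whole if a number of a shift passes 0.0625 or a number of a turn 0.188, either way. A call with a gripper value outside its range is refused whole. The fingers move at their own pace and stop on an object; "newtons" is the grip in N (left out, the last holds). Time passes only in rows, so rows that do not move let the fingers close. It gives the time, the measured TCP pose, the force and the opening at its end, in the units of the state.
- monitor.sense(): the state, without advancing time (a new reading comes with each control period).
- get_image(name): name is "scene" or "top" or "wrist"; returns a dict with "img" (480x640x3 uint8, red, green, blue), "camera_matrix" (3x3 intrinsics, pixels), "T" (4x4, takes a point from camera to world coordinates). Camera axes: x right, y up, looking along -z (the intrinsics and any distortion apply to the point x, -y, -z); pixel columns grow to the right and rows downward; lengths in m; the calibration is good to about 2 mm. The wrist camera is an equidistant fisheye: a pixel r from the principal point sees the ray r / f radians off the axis. A picture is of the moment at which its call begins. There is no depth.
- env.sign_off(): hands the job in, once; it reports no verdict.
Trained networks look in a picture, given as the dict that the camera call returned (one of the last four; its "shot" number tells which), for a name from the list of things; names that differ only in an ending like _2 or _b are one class to them, and where a whole thing is asked for, a point or a joint stands for the part that bears it (a point fixed in the world has none). Each returns a list of dicts, best first, with "score" (0 to 1); they miss things now and then, are a little off and sometimes report something else, mostly with a low value. They report only what shows in the picture. A call takes as long as a camera call. They do not tell look-alikes from the thing itself.
- finder.boxes_of(picture, target): "centre" ([x, y, z] in m, in the coordinates of the camera as it stood for that picture, good to about 4 mm: the middle of the surface that is visible of it).
The state is a dict: "t": time; "q": joint angles; "qvel": joint speeds; "joint_efforts": joint torques, N m; "position": TCP position; "tcp_rot": TCP orientation; "ft_force": force on the tool from outside, world axes, zero at the start; "moment": the same for the moment, N m; "width": finger opening in m.
Only numpy, scipy, OpenCV 4.12 (cv2) and the standard library are available. Lean on these libraries where they do the work, as an engineer would, in place of code of your own. Each camera call takes 0.05 s, during which the arm holds its last target. There are 200 camera calls.

## Working session

There is one attempt and no reset: what is moved stays moved. The work goes in short steps, Python scripts to look and compute and a tool call to move; the robot and the scene stay as the last step left them, time stands still between calls to the robot, and variables do not carry over. Pictures are saved under pics/ and viewed, about 12 in all and at most 16, crops included, and the job is handed in when it is done.

Besides the shell and the picture viewer there is one more tool, called after ">>>" as name(argument=value, ...), one argument or row to a line, values as JSON. apply_moves: Moves the arm, as the interface text tells. Its arguments: {"type":"object","properties":{"series":{"type":"string"},"newtons":{"type":"number"}},"required":["series"]}

```bash
mkdir -p pics; cat > h.py <<'E'
import numpy as np, cv2
from workcell import monitor, get_image, env, finder
def save(p,n): cv2.imwrite(f'pics/{n}.png',p['img'][:,:,::-1])
def w(p,c): return (np.array(p['T'])@np.r_[c,1])[:3]
def find(p,t,k=3,m=.2):
    return [(np.round(w(p,d['centre']),3).tolist(),round(d['score'],2)) for d in finder.boxes_of(p,t)[:k] if d['score']>m]
def ray(p,u,v,z):
    K=np.array(p['camera_matrix']);T=np.array(p['T'])
    d=T[:3,:3]@np.array([(u-K[0,2])/K[0,0],-(v-K[1,2])/K[1,1],-1]);o=T[:3,3]
    return o+d*(z-o[2])/d[2]
def proj(p,P):
    K=np.array(p['camera_matrix']);T=np.array(p['T'])
    c=T[:3,:3].T@(np.array(P)-T[:3,3]);return K[0,2]+K[0,0]*c[0]/-c[2],K[1,2]+K[1,1]*-c[1]/-c[2]
E
python3 - <<'E'
from h import *
print(monitor.sense())
names="scraper mat chip1 chip2 chip3 chip4 chip5 chip6 outrigger handle knob_grip foot_tip dosing_cup softener brush polish_can peg_tray".split()
for c in("top","scene"):
    p=get_image(c);save(p,c+'0');print(c,np.round(p['T'],3).tolist(),np.round(p['camera_matrix']).tolist())
    for n in names: print(n,find(p,n))
E
```

```text
{'t': 0.0, 'q': array([ 1.17088263e+00,  2.45802395e-01,  1.55903096e+00,  1.89211229e-05,
        1.33871731e+00, -1.74111336e-01]), 'qvel': array([ 0.00105806, -0.00043309, -0.00065002, -0.0028162 ,  0.00020449,
        0.0001356 ]), 'joint_efforts': array([-4.10451785e-04, -4.29514325e+01, -3.26121926e+01, -1.73495177e-04,
        5.29733312e-03, -1.22181416e-05]), 'position': array([0.14529978, 0.63296925, 0.23017869]), 'tcp_rot': array([-3.14123533e+00,  1.92521669e-03,  1.34498994e+00]), 'ft_force': array([ 0.23957999,  0.0968479 , -0.05775562]), 'moment': array([-0.05786046,  0.0337999 , -0.01306278]), 'width': 0.08546692239392037}
top [[-0.011, 0.996, -0.09, 0.337], [-1.0, -0.011, -0.01, 0.167], [-0.011, 0.09, 0.996, 1.291], [0.0, 0.0, 0.0, 1.0]] [[474.0, 0.0, 324.0], [0.0, 474.0, 244.0], [0.0, 0.0, 1.0]]
scraper [([0.361, 0.256, 0.065], 0.55)]
mat [([0.35, 0.668, 0.001], 0.83), ([0.365, 0.263, 0.007], 0.78), ([0.17, 0.32, 0.002], 0.59)]
chip1 [([0.368, 0.262, 0.005], 0.74), ([0.524, 0.021, 0.034], 0.47), ([0.607, 0.062, 0.035], 0.41)]
chip2 [([0.368, 0.262, 0.005], 0.74), ([
[... 1527 characters left out ...]
 0.45)]
chip4 [([0.529, 0.03, 0.038], 0.6), ([0.611, 0.067, 0.03], 0.46), ([0.605, 0.02, 0.036], 0.45)]
chip5 [([0.529, 0.03, 0.038], 0.6), ([0.611, 0.067, 0.03], 0.46), ([0.605, 0.02, 0.036], 0.45)]
chip6 [([0.529, 0.03, 0.038], 0.6), ([0.611, 0.067, 0.03], 0.46), ([0.605, 0.02, 0.036], 0.45)]
outrigger [([0.595, -0.172, 0.074], 0.96)]
handle [([0.593, -0.167, 0.073], 0.95)]
knob_grip [([0.56, -0.142, 0.115], 0.44)]
foot_tip [([0.558, -0.14, 0.114], 0.75), ([0.614, 0.068, 0.032], 0.61)]
dosing_cup [([0.393, -0.011, 0.024], 0.64)]
softener [([0.612, 0.403, 0.127], 0.74)]
brush [([0.749, 0.335, 0.014], 0.82)]
polish_can [([0.431, 0.496, 0.066], 0.78)]
peg_tray [([0.372, -0.282, 0.017], 0.56)]
```

View pics/top0.png

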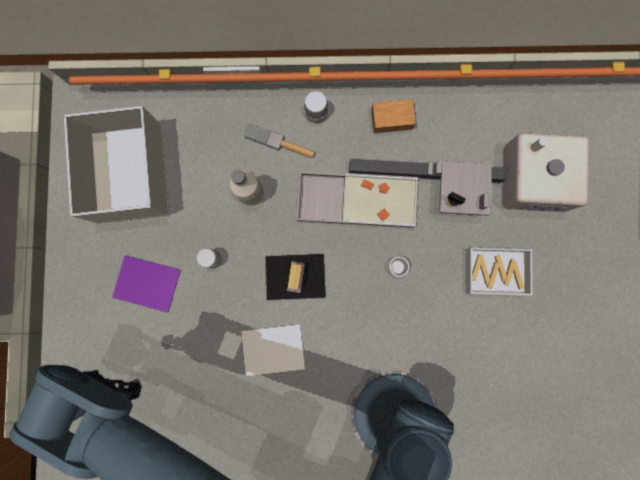

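View pics/scene0.png

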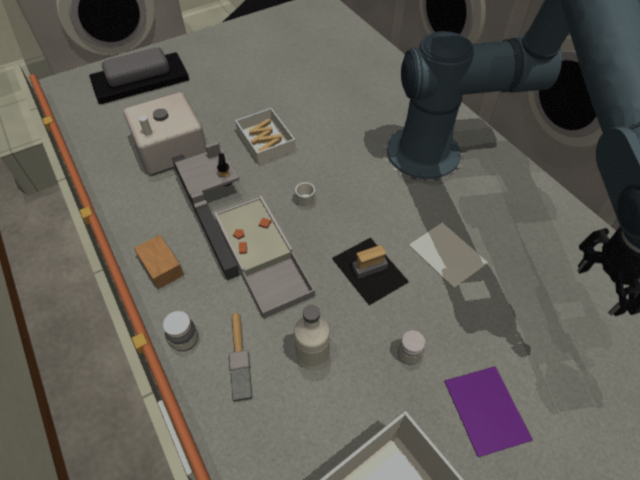

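The top view shows the black mat with the scraper at (295,277). The purple sheet (147,284) and the white one (272,350) are decoys, as is the brown block (394,115). The landing block covers (343–417, 175–225), with chips at (367,185), (384,188) and (383,214). The tray is at (320,198), and the carriage is parked at (465,188). I'll check one close crop.

```bash
python3 - <<'E'
from h import *
p=get_image("top");im=p['img'][:,:,::-1]
a=cv2.resize(im[145:300,260:500],None,fx=3.3,fy=3.3,interpolation=cv2.INTER_CUBIC)
cv2.imwrite('pics/crop1.png',a)
E
```

```text
(no output)
```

View pics/crop1.png

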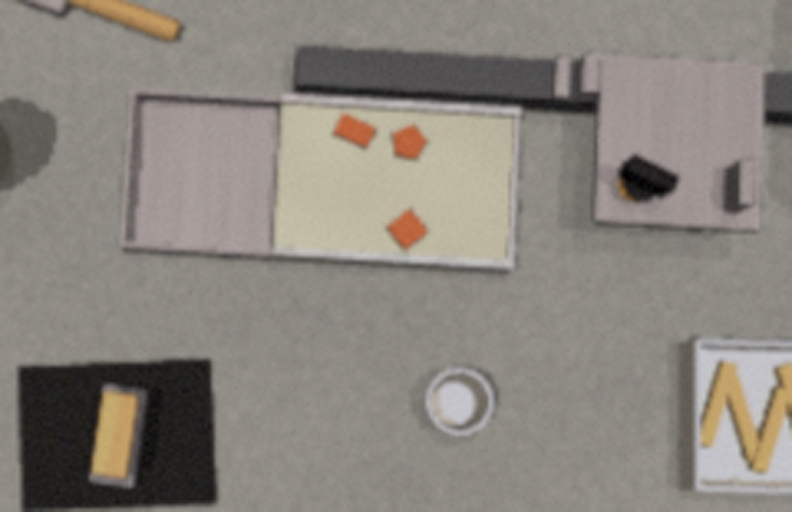

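```bash
python3 - <<'E'
from h import *
p=get_image("top")
f=lambda u,v,z:ray(p,260+u/3.3,145+v/3.3,z)
for n,u,v,z in [("UR",521,108,.038),("LR",513,269,.038),("UL",285,97,.038),("tile lipUend",281,104,.03),("tileL",275,250,.03),("trayUL",132,93,.028),("trayLL",122,250,.028),
 ("mat1",19,367,.004),("mat2",211,360,.004),("mat3",216,500,.004),("mat4",23,509,.004),
 ("s1",102,386,.066),("s2",142,390,.066),("s3",130,483,.066),("s4",91,480,.066),
 ("c1",355,130,.038),("c2",408,143,.038),("c3",407,229,.038),("knob",648,174,.11),("handle",744,185,.116),("cUL",597,55,.074),("cLL",595,221,.074),("cLR",760,231,.074),("cUR",763,62,.074),("cup",460,402,.045)]:
  print(n,np.round(f(u,v,z),4)[:2])
E
```

```text
UR [ 0.6263 -0.0744]
LR [ 0.4946 -0.0643]
UL [0.6379 0.1171]
tile lipUend [0.634  0.1202]
tileL [0.5134 0.1268]
trayUL [0.6453 0.2424]
trayLL [0.5152 0.2513]
mat1 [0.4222 0.3385]
mat2 [0.4262 0.18  ]
mat3 [0.3115 0.1771]
mat4 [0.3058 0.3352]
s1 [0.4025 0.2651]
s2 [0.399  0.2337]
s3 [0.3266 0.2436]
s4 [0.3292 0.274 ]
c1 [0.6099 0.0607]
c2 [0.5986 0.0179]
c3 [0.5281 0.0203]
knob [ 0.5572 -0.1557]
handle [ 0.5468 -0.2263]
cUL [ 0.6598 -0.1287]
cLL [ 0.5272 -0.1228]
cLR [ 0.5177 -0.2513]
cUR [ 0.6524 -0.2593]
cup [ 0.3877 -0.018 ]
```

>>> apply_moves(
  series="0.027 -0.047 0 0 0.085;0.027 -0.047 0 0.05 0.085;0.027 -0.047 0 0.05 0.085;0.027 -0.047 0 0 0.085;0.027 -0.047 0 0 0.085;0.027 -0.047 0 0 0.085;0.027 -0.047 0 0 0.085;0.027 -0.047 -0.02 0 0.085;0 0 0 0 0.085",
  newtons=60,
)

```text
t: 3.02
position: [0.3669, 0.2462, 0.2126]
tcp_rot: [3.135, -0.004, 1.45]
ft_force: [-0.8, 0.3, 0.5]
width: 0.085
```

```bash
python3 - <<'E'
from h import *
s=monitor.sense();print(s['position'],s['tcp_rot'])
p=get_image("top");print(find(p,"scraper"))
p=get_image("wrist");save(p,'w1');print(find(p,"scraper"),find(p,"mat"),np.round(p['T'],3).tolist(),p['camera_matrix'])
E
```

```text
[0.36685709 0.24623613 0.21258967] [ 3.13516059 -0.00397311  1.45021674]
[]
[([0.356, 0.26, 0.07], 0.73)] [([0.362, 0.275, 0.004], 0.84), ([0.204, 0.314, 0.004], 0.77), ([0.353, 0.622, 0.001], 0.56)] [[0.116, -0.939, -0.325, 0.283], [0.993, 0.111, 0.032, 0.259], [0.006, -0.327, 0.945, 0.357], [0.0, 0.0, 0.0, 1.0]] [[371.64829954   0.         320.23574738]
 [  0.         371.64829954 237.88543352]
 [  0.           0.           1.        ]]
```

View pics/w1.png

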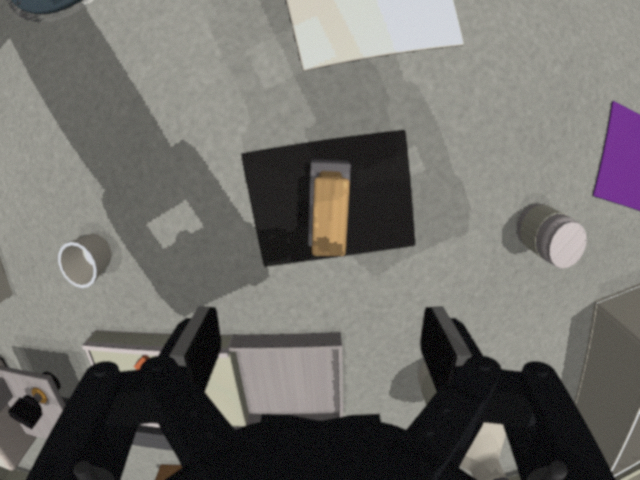

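Wrist view: the scraper cap spans about (313–350, 172–255) on the black mat. I'll compute its centre with the fisheye model.

```bash
cat >> h.py <<'E'
def fray(p,u,v,z):
    K=np.array(p['camera_matrix']);T=np.array(p['T'])
    a=np.array([(u-K[0,2])/K[0,0],(v-K[1,2])/K[1,1]]);r=np.hypot(*a)+1e-12
    d=T[:3,:3]@np.array([a[0]/r*np.sin(r),-a[1]/r*np.sin(r),-np.cos(r)]);o=T[:3,3]
    return o+d*(z-o[2])/d[2]
def fproj(p,P):
    K=np.array(p['camera_matrix']);T=np.array(p['T'])
    c=T[:3,:3].T@(np.array(P)-T[:3,3]);t=np.arctan2(np.hypot(c[0],c[1]),-c[2]);h=np.hypot(c[0],c[1])
    return K[0,2]+K[0,0]*t*c[0]/h,K[1,2]-K[1,1]*t*c[1]/h
E
python3 - <<'E'
from h import *
p=get_image("wrist")
for u,v,z in[(316,172,.066),(350,172,.066),(348,255,.066),(313,255,.066),(243,154,.004),(405,130,.004),(414,245,.004),(265,265,.004)]:print(np.round(fray(p,u,v,z),4)[:2])
E
```

```text
[0.3276 0.2529]
[0.3306 0.2796]
[0.4005 0.2717]
[0.3971 0.2423]
[0.311 0.184]
[0.305  0.3406]
[0.4228 0.3436]
[0.427  0.1877]
```

>>> apply_moves(
  series="-0.003 0.012 -0.045 0 0.085;0 0 -0.045 0 0.085;0 0 -0.045 0 0.085;0 0 -0.03 0 0.085;0 0 -0.01 0 0.085;0 0 0 0 0.085",
)

```text
t: 4.08
position: [0.3622, 0.269, 0.0385]
tcp_rot: [3.125, -0.01, 1.471]
ft_force: [-0.4, 0.0, 0.6]
width: 0.0852
```

>>> apply_moves(
  series="0.002 -0.008 -0.005 -0.01 0.085;0 0 -0.002 0 0.085;0 0 0 0 0.01;0 0 0 0 0.01;0 0 0 0 0.01;0 0 0 0 0.01",
  newtons=70,
)

```text
t: 4.82
position: [0.3676, 0.2619, 0.0353]
tcp_rot: [3.117, -0.014, 1.461]
ft_force: [0.5, -0.0, 1.5]
width: 0.0267
```

>>> apply_moves(
  series="0 0 0 0 0.01;0 0 0 0 0.01",
)

```text
t: 5.08
position: [0.3675, 0.262, 0.0353]
tcp_rot: [3.117, -0.014, 1.461]
ft_force: [0.5, -0.4, 0.7]
width: 0.0267
```

```bash
python3 - <<'E'
from h import *
p=get_image("wrist");save(p,'w2');print(monitor.sense())
E
```

```text
{'t': 5.125, 'q': array([ 3.66226040e-01,  5.55948142e-02,  2.18071203e+00,  1.81484321e-03,
        8.77350523e-01, -1.09595577e+00]), 'qvel': array([-0.00148149,  0.00014555, -0.00028311, -0.00070027, -0.00020805,
       -0.00130986]), 'joint_efforts': array([ 4.35738824e-02, -2.67580801e+01, -2.44954473e+01,  2.44024355e-02,
       -1.24733699e-01,  1.93586043e-02]), 'position': array([0.36754427, 0.26194079, 0.03526612]), 'tcp_rot': array([ 3.11739987, -0.01403996,  1.46121111]), 'ft_force': array([-0.09021453,  0.13309361,  1.23956484]), 'moment': array([-0.00133908,  0.08816678, -0.00591161]), 'width': 0.026908706041343503}
```

View pics/w2.png

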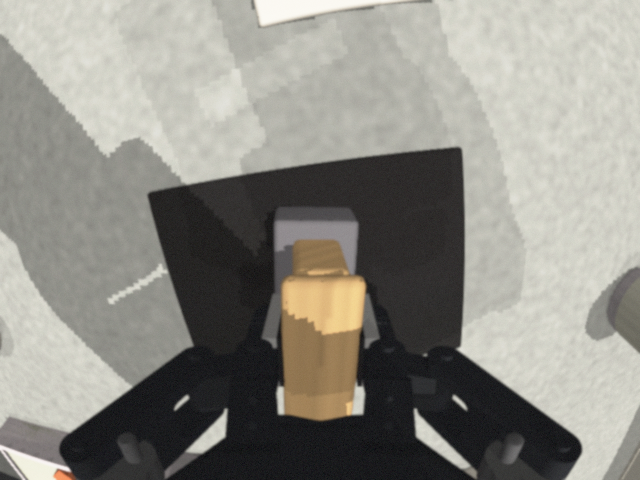

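The pads closed on the cap instead of the grip, so I'll reopen, go lower and close again.

>>> apply_moves(
  series="0 0 0 0 0.055;0 0 -0.003 0 0.055;0 0 -0.004 0 0.055;0 0 -0.002 0 0.055;0 0 0 0 0.055",
)

```text
t: 5.75
position: [0.3671, 0.2618, 0.0251]
tcp_rot: [3.118, -0.014, 1.461]
ft_force: [0.4, 1.3, 0.1]
width: 0.0547
```

>>> apply_moves(
  series="0 0 0.004 0 0.055;0 0 0 0 0.01;0 0 0 0 0.01;0 0 0 0 0.01;0 0 0 0 0.01",
)

```text
t: 6.38
position: [0.3675, 0.262, 0.0298]
tcp_rot: [3.117, -0.014, 1.461]
ft_force: [0.4, 0.1, -0.4]
width: 0.0264
```

>>> apply_moves(
  series="0 0 0 0 0.05;0 0 -0.003 0 0.05;0 0 -0.001 0 0.05;0 0 0 0 0.01;0 0 0 0 0.01;0 0 0 0 0.01;0 0 0 0 0.01",
)

```text
t: 7.25
position: [0.3673, 0.2617, 0.0261]
tcp_rot: [3.119, -0.013, 1.461]
ft_force: [-0.9, -0.6, 1.1]
width: 0.0312
```

>>> apply_moves(
  series="0 0 0 0 0.01;0 0 0 0 0.01;0 0 0 0 0.01",
)

```text
t: 7.62
position: [0.3673, 0.2617, 0.0261]
tcp_rot: [3.119, -0.013, 1.461]
ft_force: [-1.7, -1.4, 1.4]
width: 0.0312
```

```bash
python3 - <<'E'
from h import *
p=get_image("wrist");a=p['img'][180:440,180:460,::-1];a=cv2.resize(a,None,fx=2.2,fy=2.2)
q=get_image("scene");u,v=map(int,proj(q,[.365,.26,.05]));b=cv2.resize(q['img'][v-50:v+50,u-50:u+50,::-1],(572,572),interpolation=cv2.INTER_CUBIC)
c=np.hstack([cv2.resize(a,(616,572)),b]);cv2.imwrite('pics/w3.png',cv2.resize(c,(800,385)))
E
```

```text
(no output)
```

View pics/w3.png

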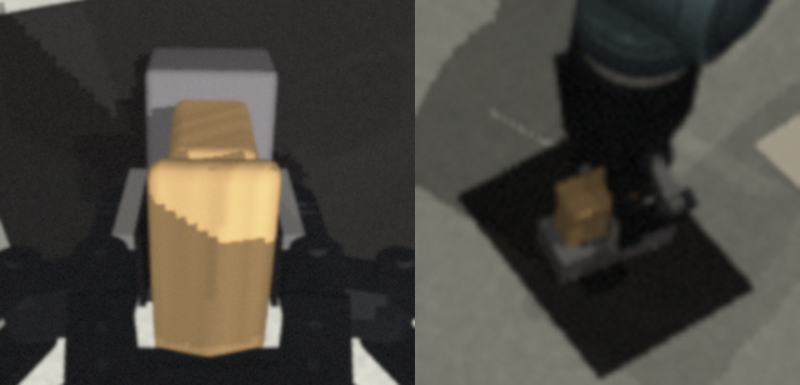

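>>> apply_moves(
  series="0 0 0 0 0.05;0 0 0.002 0 0.05;0 0 0 0 0.05;0 0 0 0 0.01;0 0 0 0 0.01;0 0 0 0 0.01;0 0 0 0 0.01",
)

```text
t: 8.6
position: [0.3676, 0.2619, 0.0283]
tcp_rot: [3.118, -0.013, 1.461]
ft_force: [0.6, -0.1, 0.5]
width: 0.0263
```

>>> apply_moves(
  series="0 0 0.01 0 0.01;0 0 0.03 0 0.01;0 0 0.04 0 0.01;0 0 0.04 0 0.01;0 0 0 0 0.01",
)

```text
t: 9.22
position: [0.3655, 0.2611, 0.1522]
tcp_rot: [3.12, -0.012, 1.461]
ft_force: [0.4, 0.3, -2.2]
width: 0.0264
```

```bash
python3 - <<'E'
from h import *
p=get_image("wrist");a=p['img'][180:440,180:460,::-1]
q=get_image("scene");u,v=map(int,proj(q,[.365,.26,.15]));b=cv2.resize(q['img'][v-60:v+60,u-60:u+60,::-1],(400,400),interpolation=cv2.INTER_CUBIC)
cv2.imwrite('pics/w4.png',np.hstack([cv2.resize(a,(400,400)),b]))
E
```

```text
(no output)
```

View pics/w4.png

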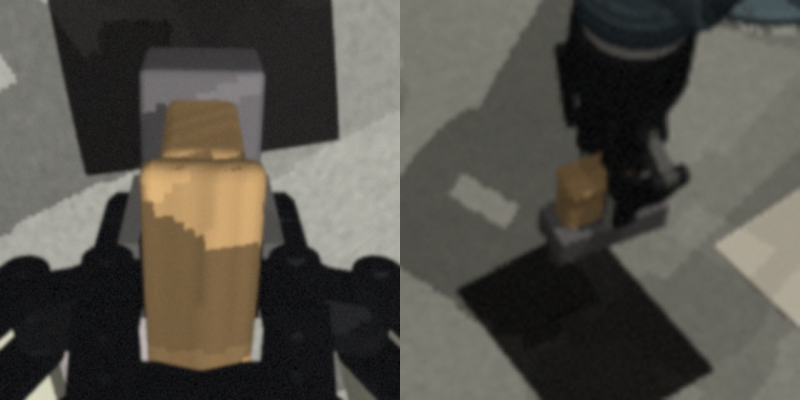

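>>> apply_moves(
  series="0.03 -0.041 0 0 0.01;0.03 -0.041 0 0.02 0.01;0.03 -0.041 0 0.02 0.01;0.03 -0.041 0 0 0.01;0.03 -0.041 0 0 0.01;0.03 -0.041 0 0 0.01;0.03 -0.041 0 0 0.01;0 0 0 0 0.01",
)

```text
t: 10.32
position: [0.5665, -0.0363, 0.1299]
tcp_rot: [-3.125, -0.01, 1.504]
ft_force: [0.6, 0.1, -2.5]
width: 0.0261
```

```bash
python3 - <<'E'
from h import *
p=get_image("wrist");save(p,'w5')
print(find(p,'chip1',6),find(p,'scraper'),find(p,'handle'))
P=np.array([.567,.0355,.03]);a=-.066;X=np.array([np.cos(a),np.sin(a),0]);Y=np.array([-np.sin(a),np.cos(a),0])
im=p['img'][:,:,::-1].copy()
for x in(-.06,.06):
  for y in(-.101,.09):
    u,v=fproj(p,P+x*X+y*Y);print(x,y,u,v);cv2.circle(im,(int(u),int(v)),3,(255,0,0),1)
cv2.imwrite('pics/w5.png',im)
E
```

```text
[([0.612, 0.059, 0.037], 0.98), ([0.524, 0.02, 0.038], 0.95), ([0.602, 0.017, 0.038], 0.57), ([0.561, -0.169, 0.075], 0.44)] [([0.543, -0.036, 0.173], 0.91), ([0.571, -0.001, 0.033], 0.72)] [([0.562, -0.166, 0.076], 0.96)]
-0.06 -0.101 272.4452732096857 148.6491156243393
-0.06 0.09 535.7465930637851 158.1330162040793
0.06 -0.101 278.5004146733631 312.38008294349527
0.06 0.09 513.3837277205488 304.76122827737623
```

View pics/w5.png

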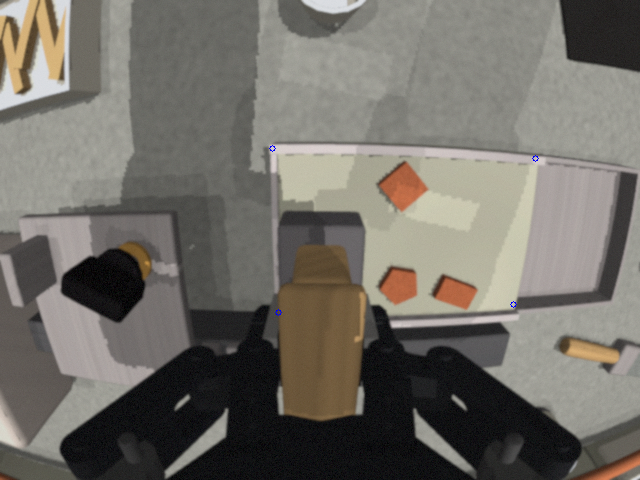

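```bash
python3 - <<'E'
from h import *
p=get_image("wrist")
for u,v,z in[(320,284,.1716),(320,288,.1716),(280,212,.1056),(362,212,.1056),(280,230,.1296),(362,230,.1296),(281,156,.03),(279,319,.03),(537,163,.03),(515,312,.03),(404,186,.038),(398,286,.038),(456,291,.038)]: print(u,v,np.round(fray(p,u,v,z),4)[:2])
E
```

```text
320 284 [ 0.5322 -0.0301]
320 288 [ 0.5335 -0.0302]
280 212 [ 0.5244 -0.0479]
362 212 [ 0.5268 -0.0093]
280 230 [ 0.5263 -0.0458]
362 230 [ 0.5284 -0.0122]
281 156 [ 0.5042 -0.0528]
279 319 [ 0.6247 -0.0657]
537 163 [0.5143 0.1345]
515 312 [0.6381 0.1287]
404 186 [0.5276 0.0267]
398 286 [0.5994 0.0229]
456 291 [0.6077 0.0679]
```

>>> apply_moves(
  series="0.006 0.001 -0.02 0 0.01;0.006 0.001 -0.02 0 0.01;0 0 -0.02 0 0.01;0 0 0 0 0.01",
)

```text
t: 11.08
position: [0.5755, -0.0266, 0.0697]
tcp_rot: [-3.126, -0.01, 1.515]
ft_force: [-0.0, -0.2, -1.6]
width: 0.0262
```

>>> apply_moves(
  series="0.003 -0.005 -0.006 -0.01 0.01;0 0 -0.004 0 0.01;0 0 -0.002 0 0.01;0 0 0 0 0.01",
)

```text
t: 11.58
position: [0.5797, -0.0322, 0.0589]
tcp_rot: [-3.129, -0.009, 1.504]
ft_force: [-0.2, -0.4, -1.5]
width: 0.0262
```

>>> apply_moves(
  series="0 0 -0.0025 0 0.01;0.001 0.014 0 0 0.01;0.001 0.014 0 0 0.01;0.001 0.014 0 0 0.01;0.001 0.014 0 0 0.01;0.001 0.014 0 0 0.01;0.001 0.014 0 0 0.01;0 0 0 0 0.01",
)

```text
t: 12.58
position: [0.5863, 0.0592, 0.0568]
tcp_rot: [-3.13, -0.009, 1.506]
ft_force: [-0.5, -0.5, -1.3]
width: 0.0262
```

>>> apply_moves(
  series="0.0005 0.014 0 0 0.01;0.0005 0.014 0 0 0.01;0.0005 0.014 0 0 0.01;0.0005 0.014 0 0 0.01;0.0005 0.01 0 0 0.01;0 0 0 0 0.01",
)

```text
t: 13.32
position: [0.5889, 0.1298, 0.0568]
tcp_rot: [-3.13, -0.009, 1.506]
ft_force: [-0.1, -0.3, -1.0]
width: 0.0263
```

```bash
python3 - <<'E'
from h import *
p=get_image("wrist");save(p,'w6');print(find(p,'chip1',6))
q=get_image("top");print(find(q,'chip1',6))
E
```

```text
[([0.523, 0.028, 0.042], 0.93), ([0.605, 0.162, 0.02], 0.75)]
[([0.523, 0.021, 0.035], 0.44)]
```

View pics/w6.png

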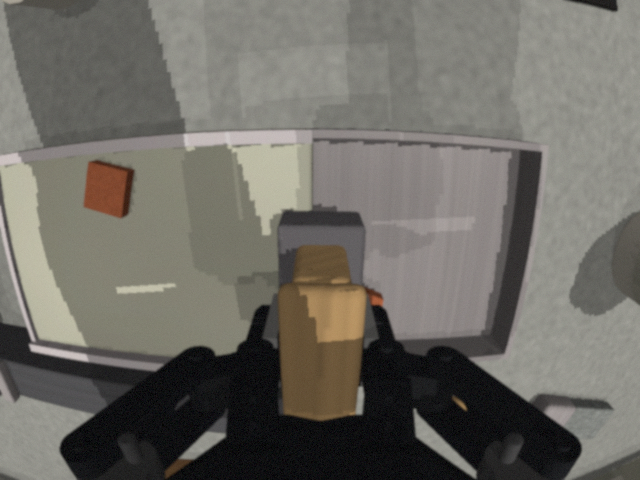

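>>> apply_moves(
  series="0 0.012 0 0 0.01;0 0 0 0 0.01;0 -0.005 0.02 0 0.01;-0.003 -0.02 0.015 0 0.01;-0.01 -0.035 0 0 0.01;-0.01 -0.04 0 0 0.01;-0.01 -0.04 0 0 0.01;-0.006 -0.025 0 0 0.01;0 0 0 0 0.01",
)

```text
t: 14.65
position: [0.5505, -0.0365, 0.1029]
tcp_rot: [3.141, -0.006, 1.501]
ft_force: [-0.1, 0.3, -1.5]
width: 0.0266
```

>>> apply_moves(
  series="0 0 -0.015 0 0.01;0 0 -0.015 0 0.01;0 0 -0.006 0 0.01;0 0 -0.003 0 0.01;0 0 0 0 0.01",
)

```text
t: 15.28
position: [0.5499, -0.0349, 0.061]
tcp_rot: [-3.141, -0.006, 1.503]
ft_force: [0.7, -0.1, -1.5]
width: 0.0262
```

>>> apply_moves(
  series="0 0 -0.003 0 0.01;0 0 -0.001 0 0.01;0.001 0.014 0 0 0.01;0.001 0.014 0 0 0.01;0.001 0.014 0 0 0.01;0.001 0.014 0 0 0.01;0.001 0.014 0 0 0.01;0.001 0.014 0 0 0.01;0 0 0 0 0.01",
)

```text
t: 16.4
position: [0.5571, 0.0563, 0.0579]
tcp_rot: [3.14, -0.006, 1.505]
ft_force: [-0.9, 0.4, -2.5]
width: 0.0264
```

>>> apply_moves(
  series="0.0005 0.014 0 0 0.01;0.0005 0.014 0 0 0.01;0.0005 0.014 0 0 0.01;0.0005 0.014 0 0 0.01;0.001 0.014 0 0 0.01;0.0005 0.01 0 0 0.01;0 0 0 0 0.01;0 -0.005 0.02 0 0.01;0 0 0.04 0 0.01;0 -0.06 0.04 0 0.01;0 0 0 0 0.01",
)

```text
t: 17.77
position: [0.5616, 0.0821, 0.1594]
tcp_rot: [3.136, -0.004, 1.504]
ft_force: [0.3, -0.1, -3.0]
width: 0.0264
```

```bash
python3 - <<'E'
from h import *
p=get_image("wrist");save(p,'w7');print(find(p,'chip1',6))
q=get_image("scene");print(find(q,'chip1',6))
E
```

```text
[([0.609, 0.152, 0.02], 0.78), ([0.529, 0.163, 0.016], 0.76), ([0.626, 0.149, 0.012], 0.73)]
[([0.392, -0.012, 0.029], 0.73)]
```

View pics/w7.png

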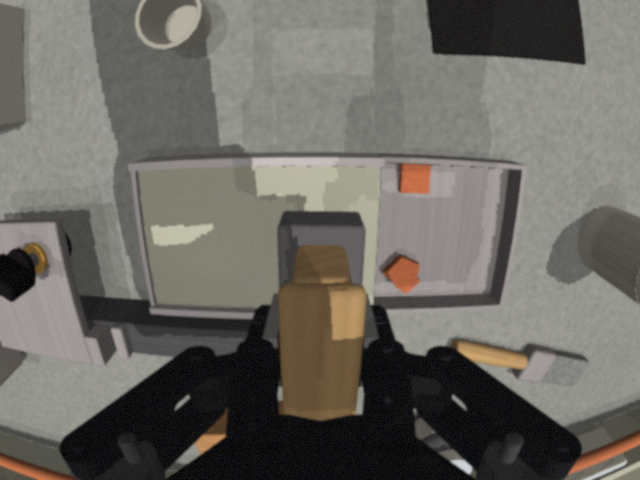

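>>> apply_moves(
  series="-0.038 0.035 0 0 0.01;-0.038 0.035 0 0 0.01;-0.038 0.035 0 0 0.01;-0.038 0.035 0 0 0.01;-0.035 0.033 0 0 0.01;0 0 0 0 0.01",
)

```text
t: 18.73
position: [0.3594, 0.2644, 0.1472]
tcp_rot: [-3.124, -0.002, 1.513]
ft_force: [0.8, -1.1, -1.6]
width: 0.0264
```

```bash
python3 - <<'E'
from h import *
q=get_image("top");print(find(q,'chip1',6))
im=q['img'][:,:,::-1][160:240,280:440];cv2.imwrite('pics/t8.png',cv2.resize(im,None,fx=4.5,fy=4.5,interpolation=cv2.INTER_CUBIC))
E
```

```text
[([0.53, 0.159, 0.011], 0.66), ([0.605, 0.149, 0.02], 0.43)]
```

View pics/t8.png

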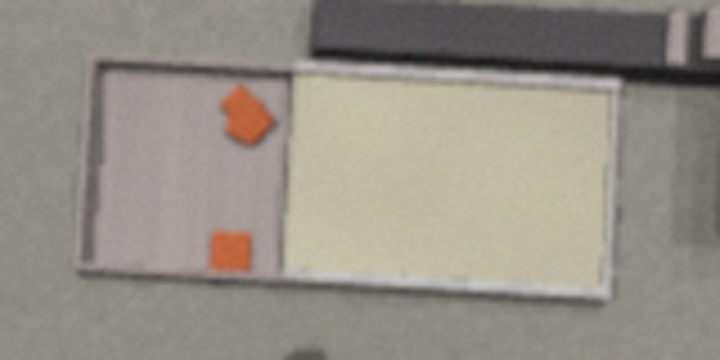

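All three chips are in the tray, with the pentagon (248,115) lying partly on the rectangle, and the tiles are clear. Next I'll set the scraper down.

>>> apply_moves(
  series="0.006 -0.004 -0.04 -0.02 0.01;0 -0.001 -0.04 -0.02 0.01;0 0 -0.02 0 0.01;0 0 -0.008 0 0.01;0 0 0 0 0.01",
)

```text
t: 19.45
position: [0.3727, 0.2557, 0.0375]
tcp_rot: [-3.129, -0.003, 1.462]
ft_force: [0.2, 0.1, -2.1]
width: 0.0263
```

>>> apply_moves(
  series="-0.004 0.003 -0.004 0 0.01;0 0 -0.003 0 0.01;0 0 -0.002 0 0.01;0 0 0 0 0.01",
)

```text
t: 19.95
position: [0.3706, 0.2596, 0.0303]
tcp_rot: [-3.133, -0.005, 1.462]
ft_force: [-0.3, 0.3, -0.7]
width: 0.0263
```

>>> apply_moves(
  series="0 0 -0.0015 0 0.01;0 0 0 0 0.035;0 0 0 0 0.06;0 0 0 0 0.085;0 0 0 0 0.085;0 0 0.03 0 0.085;0 0 0.05 0 0.085;0 0 0.05 0 0.085;0 0 0.05 0 0.085;0 0 0 0 0.085",
)

```text
t: 21.2
position: [0.37, 0.2592, 0.2151]
tcp_rot: [-3.134, -0.005, 1.462]
ft_force: [0.4, 0.1, 0.5]
width: 0.0848
```

```bash
python3 - <<'E'
from h import *
p=get_image("wrist");save(p,'w9');print(find(p,'scraper'),find(p,'mat',1))
E
```

```text
[([0.359, 0.262, 0.07], 0.92), ([0.558, -0.151, 0.077], 0.68), ([0.392, -0.015, 0.032], 0.28)] [([0.361, 0.275, 0.004], 0.66)]
```

View pics/w9.png

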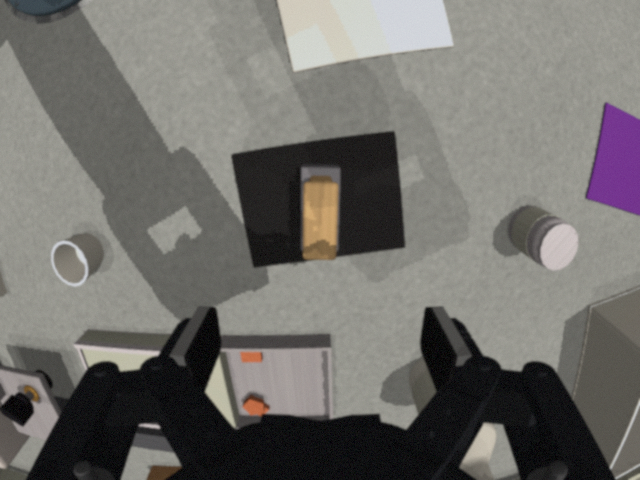

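>>> apply_moves(
  series="0.02 -0.054 0 0 0.045;0.02 -0.054 0 0.02 0.045;0.02 -0.054 0 0.02 0.045;0.02 -0.054 0 0 0.045;0.02 -0.054 0 0 0.045;0.02 -0.054 0 0 0.045;0.02 -0.054 0 0 0.045;0.02 -0.054 0 0 0.045;0.02 -0.05 0 0 0.045;0 0 0 0 0.045",
)

```text
t: 22.6
position: [0.5377, -0.2371, 0.1849]
tcp_rot: [-3.087, -0.01, 1.507]
ft_force: [-0.5, 0.6, 0.7]
width: 0.0451
```

```bash
python3 - <<'E'
from h import *
p=get_image("wrist");save(p,'w10')
for n in('handle','knob_grip','foot_tip','outrigger'):print(n,find(p,n))
im=p['img'][:,:,::-1].copy()
P=np.array([.569,.036,.03]);a=-.066;X=np.array([np.cos(a),np.sin(a),0]);Y=np.array([-np.sin(a),np.cos(a),0])
for x in(-.018,.018):
  for y in(-.271,-.259):
    u,v=fproj(p,P+x*X+y*Y+[0,0,.086]);cv2.circle(im,(int(u),int(v)),2,(255,0,0),-1)
cv2.imwrite('pics/w10.png',im)
E
```

```text
handle [([0.568, -0.199, 0.076], 0.55)]
knob_grip [([0.563, -0.198, 0.076], 0.74), ([0.552, -0.158, 0.126], 0.73)]
foot_tip [([0.552, -0.155, 0.129], 0.96)]
outrigger [([0.561, -0.202, 0.071], 0.63)]
```

View pics/w10.png

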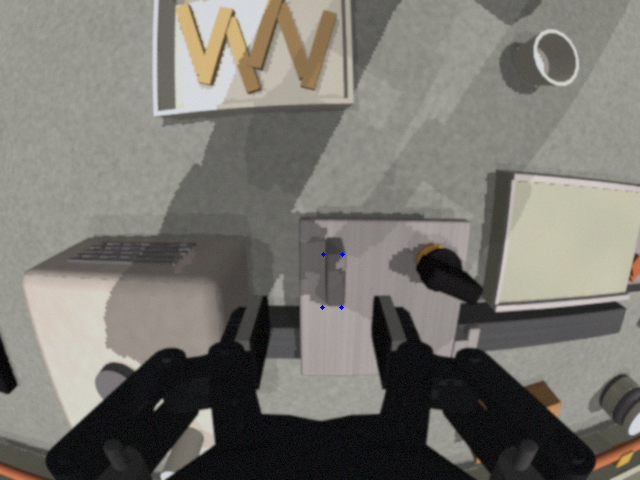

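>>> apply_moves(
  series="0.007 0.003 -0.015 0 0.045;0.006 0.003 -0.015 0 0.045;0 0 -0.015 0 0.045;0 0 -0.01 0 0.045;0 0 0 0 0.045",
)

```text
t: 23.48
position: [0.5506, -0.2233, 0.1269]
tcp_rot: [-3.087, -0.011, 1.515]
ft_force: [-0.2, 0.4, -0.1]
width: 0.045
```

>>> apply_moves(
  series="0.002 -0.006 -0.012 -0.01 0.045;0 0 -0.015 0 0.045;0 0 -0.012 0 0.045;0 0 -0.004 0 0.045;0 0 0 0 0.045",
)

```text
t: 24.1
position: [0.5528, -0.2304, 0.0812]
tcp_rot: [-3.087, -0.01, 1.504]
ft_force: [0.1, 0.8, -0.7]
width: 0.0453
```

>>> apply_moves(
  series="0 0 0 0 0.005;0 0 0 0 0.005;0 0 0 0 0.005;0 0 0 0 0.005;0 0 0 0 0.005",
  newtons=80,
)

```text
t: 24.72
position: [0.5533, -0.2274, 0.0821]
tcp_rot: [-3.088, -0.014, 1.503]
ft_force: [0.7, 2.6, -1.0]
width: 0.0113
```

>>> apply_moves(
  series="0 0 0.006 0 0.005;0 0 0.005 0 0.005;0 0 0.003 0 0.005;0 0 0 0 0.005",
)

```text
t: 25.22
position: [0.5533, -0.2274, 0.095]
tcp_rot: [-3.089, -0.014, 1.503]
ft_force: [3.1, -0.3, -5.9]
width: 0.0108
```

>>> apply_moves(
  series="0.0007 0.01 0.0005 0 0.005;0.0007 0.01 0 0 0.005;0.0007 0.01 0 0 0.005;0.0007 0.01 0 0 0.005;0.0007 0.01 0 0 0.005;0 0 0 0 0.005",
)

```text
t: 25.98
position: [0.5571, -0.174, 0.0955]
tcp_rot: [-3.09, -0.013, 1.503]
ft_force: [4.3, 2.5, -7.3]
width: 0.0113
```

>>> apply_moves(
  series="0.001 0.016 0 0 0.005;0.001 0.016 0 0 0.005;0.001 0.016 0 0 0.005;0.001 0.016 0 0 0.005;0.001 0.016 0 0 0.005;0.001 0.016 0 0 0.005;0.0007 0.014 0 0 0.005;0.0005 0.008 0 0 0.005;0 0 0 0 0.005",
)

```text
t: 27.1
position: [0.566, -0.0509, 0.0968]
tcp_rot: [-3.093, -0.01, 1.503]
ft_force: [4.6, -2.0, -8.6]
width: 0.0111
```

>>> apply_moves(
  series="0.0004 0.006 0 0 0.005;0.0003 0.004 0 0 0.005;0.0003 0.004 0 0 0.005;0 0.003 0 0 0.005",
)

```text
t: 27.6
position: [0.5671, -0.0375, 0.0976]
tcp_rot: [-3.093, 0.001, 1.504]
ft_force: [2.8, -21.5, -8.6]
width: 0.0107
```

>>> apply_moves(
  series="0 0 -0.004 0 0.005;0 0 -0.004 0 0.005;0 0 -0.004 0 0.005;0 0 -0.002 0 0.005;0 0 -0.0015 0 0.005;0 0 0 0 0.005",
)

```text
t: 28.35
position: [0.567, -0.0379, 0.0839]
tcp_rot: [-3.091, -0.0, 1.5]
ft_force: [4.5, -5.4, -7.8]
width: 0.0107
```

>>> apply_moves(
  series="0 0 -0.002 0 0.005;0 0 -0.0015 0 0.005;0 0 0 0 0.005",
)

```text
t: 28.72
position: [0.567, -0.0379, 0.0822]
tcp_rot: [-3.09, -0.0, 1.5]
ft_force: [1.8, -4.3, -8.3]
width: 0.0108
```

>>> apply_moves(
  series="0 0 -0.0015 0 0.005;0 0 -0.001 0 0.005;0 0 0 0 0.005",
)

```text
t: 29.1
position: [0.5671, -0.0379, 0.0821]
tcp_rot: [-3.089, -0.0, 1.5]
ft_force: [-0.1, -5.0, -3.2]
width: 0.0109
```

>>> apply_moves(
  series="0 0 0 0 0.03;0 0 0 0 0.045;0 0 0 0 0.045;0 0 0.03 0 0.045;0 0 0.05 0 0.045;0 0.04 0.03 0 0.045;0 0 0 0 0.045",
)

```text
t: 29.98
position: [0.5664, 0.0058, 0.1944]
tcp_rot: [-3.088, -0.005, 1.5]
ft_force: [0.4, -0.1, -0.3]
width: 0.045
```

```bash
python3 - <<'E'
from h import *
p=get_image("wrist");s=monitor.sense();print(s['position'],s['tcp_rot'])
for n in('handle','knob_grip','foot_tip','chip1','scraper'):print(n,find(p,n))
im=p['img'][:,:,::-1].copy()
u,v=fproj(p,[.570,.036,.13]);print(u,v);cv2.circle(im,(int(u),int(v)),3,(255,0,0),-1)
cv2.imwrite('pics/w11.png',im)
q=get_image("top");print('top',find(q,'knob_grip'),find(q,'scraper'))
u,v=proj(q,[.57,.036,.13]);print(u,v);np.save('kt.npy',q['img'][int(v)-40:int(v)+40,int(u)-50:int(u)+50])
E
```

```text
[0.56582807 0.00472442 0.19296976] [-3.08579457 -0.00502371  1.49901089]
handle [([0.583, 0.002, 0.077], 0.9), ([0.614, 0.15, 0.022], 0.53)]
knob_grip [([0.566, 0.039, 0.125], 0.56), ([0.403, 0.228, 0.005], 0.56)]
foot_tip [([0.564, 0.039, 0.128], 0.73), ([0.587, 0.01, 0.048], 0.5)]
chip1 [([0.613, 0.149, 0.02], 0.84), ([0.528, 0.159, 0.017], 0.82), ([0.625, 0.149, 0.013], 0.6)]
scraper [([0.387, 0.248, 0.04], 0.68), ([0.567, 0.038, 0.129], 0.59), ([0.591, 0.352, 0.027], 0.29)]
367.9731337964641 265.8845923352175
top [([0.567, 0.05, 0.127], 0.38), ([0.619, 0.051, 0.076], 0.33)] [([0.362, 0.256, 0.065], 0.83), ([0.607, -0.309, 0.075], 0.62)]
380.8379960827701 192.10336495502074
```

View pics/w11.png

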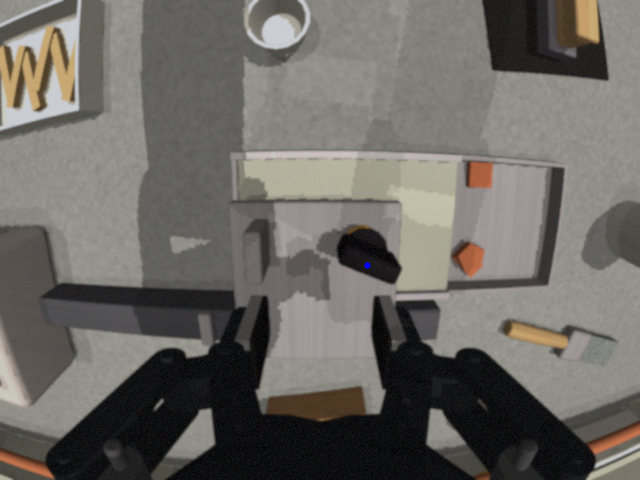

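The carriage is at its stop. The knob bar runs from (342,247) to (398,273), and I'll measure its angle.

```bash
python3 - <<'E'
from h import *
p=get_image("wrist");im=p['img'][215:300,320:415].astype(int)
m=(im.sum(2)<75).astype(np.uint8);n,l,st,c=cv2.connectedComponentsWithStats(m)
i=1+np.argmax(st[1:,4]);print(st[i])
# top face ends by eye & by mask outline
cv2.imwrite('pics/k.png',np.hstack([cv2.resize((np.clip(im*2.5,0,255)).astype(np.uint8)[:,:,::-1],None,fx=4,fy=4,interpolation=cv2.INTER_CUBIC),cv2.cvtColor(cv2.resize(m*255,None,fx=4,fy=4),8)]))
E
```

```text
[  21   19   62   51 1344]
```

View pics/k.png

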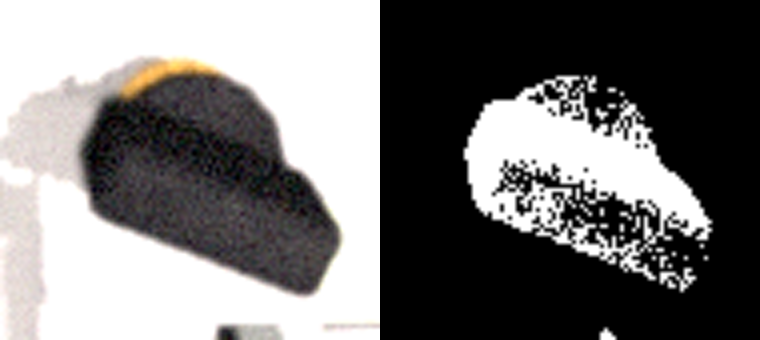

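```bash
python3 - <<'E'
from h import *
p=get_image("wrist")
Q=[fray(p,320+u/4,215+v/4,.13)[:2] for u,v in[(95,208),(308,294),(340,240),(105,152)]]
print(np.round(Q,4),np.mean(Q,0))
for a,b in((0,1),(3,2)): d=Q[b]-Q[a];print(np.hypot(*d),np.arctan2(d[1],d[0]))
E
```

```text
[[0.5662 0.0192]
 [0.583  0.0514]
 [0.5745 0.0564]
 [0.5575 0.0211]] [0.57030429 0.03702244]
0.03637825668978635 1.0885754108886414
0.03921017382655479 1.1226927713937955
```

>>> apply_moves(
  series="0.001 0.006 0 0.16 0.045;0.001 0.006 0 0.17 0.045;0.001 0.006 0 0.17 0.045;0 0.006 0 0.17 0.045;0 0.005 0 0.17 0.045;0 0 0 0.17 0.045;0 0 -0.02 0.16 0.045;0 0 -0.02 0 0.045;0 0 0 0 0.045",
  newtons=40,
)

```text
t: 31.65
position: [0.5691, 0.0452, 0.1486]
tcp_rot: [-3.067, 0.002, 2.681]
ft_force: [-1.2, -1.0, 0.6]
width: 0.0451
```

>>> apply_moves(
  series="0.001 -0.009 -0.01 0 0.045;0 0 -0.01 0 0.045;0 0 -0.01 0 0.045;0 0 0 0 0.045",
)

```text
t: 32.15
position: [0.5713, 0.0376, 0.118]
tcp_rot: [-3.064, 0.006, 2.676]
ft_force: [0.1, -0.6, 0.0]
width: 0.0453
```

>>> apply_moves(
  series="-0.001 -0.002 -0.008 0 0.045;0 0 -0.005 0 0.045;0 0 0 0 0.045;0 0 0 0 0.005;0 0 0 0 0.005;0 0 0 0 0.005;0 0 0 0 0.005",
)

```text
t: 33.02
position: [0.5706, 0.0356, 0.105]
tcp_rot: [-3.064, 0.007, 2.676]
ft_force: [0.1, -0.1, -0.1]
width: 0.0133
```

>>> apply_moves(
  series="0 0 -0.0002 -0.15 0.005;0 0 -0.0002 -0.15 0.005;0 0 -0.0002 -0.15 0.005;0 0 -0.0002 -0.15 0.005;0 0 -0.0002 -0.15 0.005;0 0 -0.0002 -0.15 0.005;0 0 -0.0002 -0.15 0.005;0 0 -0.0002 -0.15 0.005;0 0 -0.0002 -0.15 0.005;0 0 0 0 0.005",
)

```text
t: 34.28
position: [0.57, 0.037, 0.1032]
tcp_rot: [-3.063, 0.004, 1.284]
ft_force: [-0.3, -0.1, -0.5]
width: 0.0132
```

>>> apply_moves(
  series="0 0 -0.0002 -0.17 0.005;0 0 -0.0002 -0.17 0.005;0 0 -0.0002 -0.17 0.005;0 0 -0.0002 -0.17 0.005;0 0 -0.0002 -0.17 0.005;0 0 -0.0002 -0.17 0.005;0 0 -0.0002 -0.17 0.005;0 0 -0.0002 -0.17 0.005;0 0 -0.0002 -0.17 0.005;0 0 -0.0002 -0.17 0.005;0 0 -0.0002 -0.17 0.005;0 0 0 0 0.005",
)

```text
t: 35.78
position: [0.5717, 0.038, 0.1008]
tcp_rot: [-3.065, -0.004, -0.61]
ft_force: [0.7, 1.0, 0.1]
width: 0.0131
```

>>> apply_moves(
  series="0 0 -0.0002 -0.17 0.005;0 0 -0.0002 -0.17 0.005;0 0 -0.0002 -0.17 0.005;0 0 -0.0002 -0.17 0.005;0 0 -0.0002 -0.17 0.005;0 0 -0.0002 -0.17 0.005;0 0 -0.0002 -0.17 0.005;0 0 -0.0002 -0.17 0.005;0 0 -0.0002 -0.17 0.005;0 0 -0.0002 -0.17 0.005;0 0 0 0 0.005",
)

```text
t: 37.15
position: [0.5725, 0.0362, 0.0986]
tcp_rot: [-3.065, -0.011, -2.312]
ft_force: [-0.8, 0.2, -0.6]
width: 0.0132
```

>>> apply_moves(
  series="0 0 0 0 0.03;0 0 0 0 0.045;0 0 0.02 0 0.045;0 0 0.02 0 0.045;0 0 0 0.18 0.045;0 0 0 0.18 0.045;0 0 0 0.18 0.045;0 0 0 0.18 0.045;0 0 0 0.18 0.045;0 0 0 0.18 0.045;0 0 0 0.18 0.045;0 0 0 0.18 0.045",
)

```text
t: 38.65
position: [0.5787, 0.036, 0.1577]
tcp_rot: [-3.047, -0.016, -0.805]
ft_force: [0.2, -0.3, -0.2]
width: 0.045
```

>>> apply_moves(
  series="0 0 0 0.18 0.045;0 0 0 0.18 0.045;0 0 0 0.18 0.045;0 0 0 0.18 0.045;0 0 0 0.18 0.045;0 0 0 0.18 0.045;0 0 0 0.18 0.045;0 0 0 0.18 0.045;0 0 0 0 0.045",
)

```text
t: 39.78
position: [0.5843, 0.035, 0.1747]
tcp_rot: [-3.051, -0.035, 0.694]
ft_force: [0.7, 0.0, 0.5]
width: 0.0451
```

>>> apply_moves(
  series="-0.007 0 -0.015 0.07 0.045;-0.006 0 -0.015 0.065 0.045;0 0 -0.012 0 0.045;0 0 0 0 0.045",
)

```text
t: 40.28
position: [0.5726, 0.0348, 0.1356]
tcp_rot: [-3.056, -0.038, 0.823]
ft_force: [0.9, 0.1, 0.8]
width: 0.045
```

>>> apply_moves(
  series="-0.001 0.001 -0.01 0 0.045;0 0 -0.01 0 0.045;0 0 -0.008 0 0.045;0 0 -0.003 0 0.045;0 0 0 0 0.045",
)

```text
t: 40.9
position: [0.5725, 0.0358, 0.1035]
tcp_rot: [-3.057, -0.039, 0.821]
ft_force: [-0.5, 0.3, 0.7]
width: 0.045
```

Next I'll go down 4 mm, close, and start the second stroke.

>>> apply_moves(
  series="0 0 -0.004 0 0.045;0 0 0 0 0.005;0 0 0 0 0.005;0 0 0 0 0.005;0 0 0 0 0.005;0 0 0 0 0.005",
)

```text
t: 41.65
position: [0.5726, 0.0353, 0.1]
tcp_rot: [-3.058, -0.038, 0.822]
ft_force: [0.3, -0.2, 0.6]
width: 0.013
```

>>> apply_moves(
  series="0 0 -0.0002 -0.17 0.005;0 0 -0.0002 -0.17 0.005;0 0 -0.0002 -0.17 0.005;0 0 -0.0002 -0.17 0.005;0 0 -0.0002 -0.17 0.005;0 0 -0.0002 -0.17 0.005;0 0 -0.0002 -0.17 0.005;0 0 -0.0002 -0.17 0.005;0 0 -0.0002 -0.17 0.005;0 0 -0.0002 -0.17 0.005;0 0 0 0 0.005",
)

```text
t: 43.02
position: [0.5696, 0.0356, 0.0977]
tcp_rot: [-3.056, -0.028, -0.933]
ft_force: [0.2, -1.0, 0.3]
width: 0.0133
```

>>> apply_moves(
  series="0 0 -0.0002 -0.17 0.005;0 0 -0.0002 -0.17 0.005;0 0 -0.0002 -0.17 0.005;0 0 -0.0002 -0.17 0.005;0 0 -0.0002 -0.17 0.005;0 0 -0.0002 -0.17 0.005;0 0 -0.0002 -0.17 0.005;0 0 -0.0002 -0.17 0.005;0 0 -0.0002 -0.17 0.005;0 0 0 0 0.005",
)

```text
t: 44.28
position: [0.5698, 0.0383, 0.0957]
tcp_rot: [-3.059, -0.019, -2.483]
ft_force: [-0.8, -0.2, 1.1]
width: 0.0129
```

>>> apply_moves(
  series="0 0 0 0 0.03;0 0 0 0 0.045;0 0 0.02 0 0.045;0 0 0.015 0 0.045;0 0 0 0.18 0.045;0 0 0 0.18 0.045;-0.001 0 -0.001 0.18 0.045;-0.001 0 -0.001 0.18 0.045;-0.001 0 -0.001 0.18 0.045;-0.001 0 -0.001 0.18 0.045;-0.001 0 -0.001 0.18 0.045;-0.001 0 -0.001 0.18 0.045",
)

```text
t: 45.78
position: [0.5693, 0.0379, 0.1414]
tcp_rot: [-3.042, -0.019, -0.983]
ft_force: [0.5, 0.4, 0.1]
width: 0.0452
```

>>> apply_moves(
  series="-0.001 0 -0.002 0.18 0.045;-0.001 0 -0.002 0.18 0.045;-0.001 0 -0.002 0.18 0.045;-0.001 0 -0.002 0.18 0.045;-0.001 0 -0.002 0.18 0.045;-0.001 0 -0.002 0.18 0.045;-0.001 0 -0.002 0.18 0.045;-0.001 0 -0.002 0.18 0.045;0 0 0 0.1 0.045;0 0 0 0 0.045",
)

```text
t: 47.02
position: [0.5667, 0.0368, 0.1409]
tcp_rot: [-3.044, -0.038, 0.615]
ft_force: [-0.2, 0.1, -1.2]
width: 0.0449
```

>>> apply_moves(
  series="0.005 -0.001 -0.012 0.045 0.045;0 0 -0.012 0 0.045;0 0 -0.01 0 0.045;0 0 -0.004 0 0.045;0 0 0 0 0.045",
)

```text
t: 47.65
position: [0.5723, 0.0358, 0.1037]
tcp_rot: [-3.046, -0.04, 0.656]
ft_force: [-0.6, -0.6, 0.0]
width: 0.0449
```

>>> apply_moves(
  series="0 0 -0.006 0 0.045;0 0 0 0 0.045;0 0 0 0 0.005;0 0 0 0 0.005;0 0 0 0 0.005;0 0 0 0 0.005;0 0 0 0 0.005",
)

```text
t: 48.52
position: [0.5722, 0.0354, 0.0981]
tcp_rot: [-3.047, -0.039, 0.656]
ft_force: [-0.7, -0.8, -0.5]
width: 0.0131
```

>>> apply_moves(
  series="0 0 -0.0002 -0.12 0.005;0 0 -0.0002 -0.12 0.005;0 0 -0.0002 -0.12 0.005;0 0 0 0 0.005",
)

```text
t: 49.02
position: [0.5717, 0.0352, 0.0977]
tcp_rot: [-3.046, -0.037, 0.287]
ft_force: [-1.1, -0.3, -0.1]
width: 0.0134
```

```bash
python3 - <<'E'
from h import *
s=monitor.sense();print(s['ft_force'],s['moment'],s['tcp_rot'],s['position'],s['joint_efforts'][5])
E
```

```text
[-1.06638124 -0.30336199 -0.1199905 ] [-0.19676575  0.34598447 -0.06904639] [-3.04620058 -0.03673747  0.28676133] [0.5716751  0.03518303 0.09765587] 0.13563101179897785
```

>>> apply_moves(
  series="0 0 -0.0002 -0.1 0.005;0 0 -0.0002 -0.1 0.005;0 0 0 0 0.005",
)

```text
t: 49.4
position: [0.5714, 0.0351, 0.0974]
tcp_rot: [-3.046, -0.035, 0.088]
ft_force: [-0.2, -0.4, 0.5]
width: 0.0132
```

```bash
python3 - <<'E'
from h import *
s=monitor.sense();print(s['ft_force'],s['moment'],s['tcp_rot'],s['position'],s['joint_efforts'][5])
E
```

```text
[-0.20545617 -0.35587224  0.52460844] [-0.20171113  0.44727227 -0.02528697] [-3.0459188  -0.03549514  0.08786821] [0.57142138 0.03513969 0.09739418] 0.11101040756329894
```

>>> apply_moves(
  series="0 0 -0.0002 -0.09 0.005;0 0 -0.0001 -0.08 0.005;0 0 0 0 0.005",
)

```text
t: 49.78
position: [0.5713, 0.0351, 0.0973]
tcp_rot: [-3.046, -0.034, -0.078]
ft_force: [-0.4, -0.8, 0.3]
width: 0.0133
```

```bash
python3 - <<'E'
from h import *
s=monitor.sense();print(s['ft_force'],s['moment'],s['tcp_rot'],s['position'],s['joint_efforts'][5])
E
```

```text
[-0.42052109 -0.84753437  0.30970396] [-0.19065276  0.45239272 -0.04099907] [-3.04582825 -0.03433266 -0.07768797] [0.57127011 0.03513869 0.0973127 ] 0.08868627715855837
```

>>> apply_moves(
  series="0 0 0 0 0.03;0 0 0 0 0.045;0 0 0.02 0 0.045;0 0 0.02 0 0.03;0 0 0.0 0 0;0 0 0 0 0;0 0 0 0 0;0 0 0 0 0",
)

```text
t: 50.78
position: [0.5727, 0.0354, 0.1407]
tcp_rot: [-3.045, -0.039, -0.072]
ft_force: [0.5, -0.0, -0.7]
width: -0.0005
```

```bash
python3 - <<'E'
from h import *
for c in("wrist","scene","top"):
    p=get_image(c)
    for n in('handle','knob_grip','foot_tip','scraper','chip1'):print(c,n,find(p,n))
    if c=='scene':
        u,v=map(int,proj(p,[.57,.036,.07]));a=p['img'][v-75:v+75,u-100:u+100,::-1]
        cv2.imwrite('pics/s12.png',cv2.resize(a,None,fx=4,fy=4,interpolation=cv2.INTER_CUBIC))
E
```

```text
wrist handle [([0.616, 0.036, 0.079], 0.87)]
wrist knob_grip [([0.567, 0.045, 0.11], 0.76), ([0.59, 0.079, 0.033], 0.28)]
wrist foot_tip [([0.572, 0.044, 0.117], 0.74)]
wrist scraper [([0.366, 0.242, 0.034], 0.71)]
wrist chip1 [([0.622, 0.152, 0.011], 0.81), ([0.533, 0.161, 0.016], 0.69), ([0.612, 0.15, 0.021], 0.63)]
scene handle [([0.615, 0.026, 0.073], 0.89)]
scene knob_grip []
scene foot_tip [([0.572, 0.051, 0.102], 0.76)]
scene scraper [([0.355, 0.259, 0.041], 0.61)]
scene chip1 [([0.613, 0.155, 0.02], 0.65), ([0.614, -0.003, 0.046], 0.5), ([0.627, 0.16, 0.007], 0.45)]
top handle [([0.619, 0.058, 0.075], 0.79)]
top knob_grip []
top foot_tip []
top scraper [([0.338, 0.249, 0.066], 0.61), ([0.371, 0.272, 0.005], 0.32)]
top chip1 [([0.528, 0.164, 0.011], 0.65)]
```

View pics/s12.png

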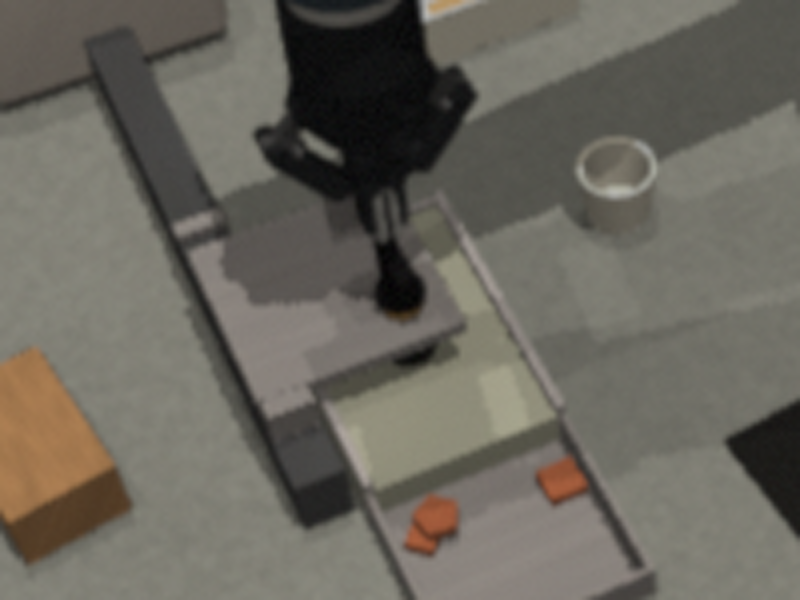

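>>> apply_moves(
  series="-0.001 0 -0.008 0 0;0 0 -0.006 0 0;0 0 0 0 0;0 0 -0.001 0 0;0 0 0 0 0",
)

```text
t: 52.3
position: [0.5716, 0.0353, 0.1247]
tcp_rot: [-3.045, -0.039, -0.073]
ft_force: [0.5, -0.5, 0.1]
width: -0.0001
```

>>> apply_moves(
  series="0 0 -0.002 0 0;0 0 -0.001 0 0;0 0 0 0 0",
)

```text
t: 52.68
position: [0.5719, 0.0353, 0.1219]
tcp_rot: [-3.045, -0.039, -0.072]
ft_force: [-0.6, 0.3, -0.2]
width: 0.0003
```

>>> apply_moves(
  series="0 0 -0.001 0 0;0 0 0 0 0",
)

```text
t: 52.92
position: [0.5719, 0.0353, 0.1209]
tcp_rot: [-3.045, -0.04, -0.072]
ft_force: [-0.8, -0.8, -0.5]
width: -0.0002
```

>>> apply_moves(
  series="0 0 -0.001 0 0;0 0 0 0 0",
)

```text
t: 53.18
position: [0.5719, 0.0353, 0.1198]
tcp_rot: [-3.045, -0.039, -0.072]
ft_force: [-0.3, -0.0, -0.6]
width: 0.0
```

>>> apply_moves(
  series="0 0 -0.001 0 0;0 0 0 0 0",
)

```text
t: 53.42
position: [0.5721, 0.0353, 0.119]
tcp_rot: [-3.045, -0.04, -0.072]
ft_force: [-0.4, 0.1, 0.2]
width: 0.0001
```

>>> apply_moves(
  series="0 0 -0.001 0 0;0 0 0 0 0",
)

```text
t: 53.68
position: [0.5724, 0.0352, 0.1189]
tcp_rot: [-3.045, -0.04, -0.072]
ft_force: [-0.3, -0.2, 0.8]
width: -0.0001
```

>>> apply_moves(
  series="0 0 -0.001 0 0;0 0 0 0 0",
)

```text
t: 53.92
position: [0.5725, 0.0352, 0.1188]
tcp_rot: [-3.045, -0.04, -0.072]
ft_force: [-1.9, 0.3, 1.8]
width: 0.0002
```

>>> apply_moves(
  series="0 0 -0.001 0 0;0 0 0 0 0",
)

```text
t: 54.18
position: [0.5727, 0.0352, 0.1187]
tcp_rot: [-3.045, -0.04, -0.072]
ft_force: [-3.8, 0.0, 3.7]
width: -0.0001
```

Contact came at TCP z 0.119. Allowing about 1 mm for the tilt, the knob top is at 0.118, so the foot is touching. I'll withdraw and check the scraper and the chips.

>>> apply_moves(
  series="0 0 0.03 0 0;0 0 0.05 0 0.03;0 0 0.05 0 0.03;-0.05 -0.02 0.02 0 0.03;-0.05 -0.03 0 0 0.03;-0.05 -0.03 0 0 0.03;0 0 0 0 0.03",
)

```text
t: 55.05
position: [0.4181, -0.0466, 0.2693]
tcp_rot: [-3.048, -0.042, -0.071]
ft_force: [0.1, 0.3, -1.0]
width: 0.0302
```

```bash
python3 - <<'E'
from h import *
print(monitor.sense()['position'])
for c in("wrist","scene","top"):
    p=get_image(c)
    for n in('scraper','mat','chip1','knob_grip','polish_can','softener','brush','dosing_cup'):print(c,n,find(p,n))
im=p['img'][230:330,240:345].astype(int)
hsv=cv2.cvtColor(p['img'],cv2.COLOR_RGB2HSV)[230:330,240:345]
m=((im[:,:,0]-im[:,:,2])>40);v,u=np.nonzero(m);print(len(u),u.mean()+240,v.mean()+230,ray(p,u.mean()+240,v.mean()+230,.066))
k=(im.sum(2)<110);v,u=np.nonzero(k);print(u.min()+240,u.max()+240,v.min()+230,v.max()+230)
E
```

```text
[ 0.41810315 -0.04657093  0.26930112]
wrist scraper []
wrist mat [([0.145, 0.251, 0.004], 0.95), ([0.361, 0.195, 0.003], 0.93)]
wrist chip1 [([0.532, 0.162, 0.015], 0.84), ([0.608, 0.152, 0.021], 0.8), ([0.624, 0.15, 0.013], 0.41)]
wrist knob_grip [([0.565, 0.039, 0.111], 0.83)]
wrist polish_can []
wrist softener []
wrist brush [([0.532, 0.162, 0.016], 0.75)]
wrist dosing_cup [([0.389, -0.014, 0.021], 0.78)]
scene scraper [([0.355, 0.258, 0.039], 0.8), ([0.607, 0.014, 0.078], 0.7)]
scene mat [([0.381, 0.288, 0.004], 0.83), ([0.174, 0.332, 0.005], 0.83), ([0.355, 0.673, 0.001], 0.66)]
scene chip1 [([0.627, 0.157, 0.007], 0.51), ([0.53, 0.166, 0.011], 0.39)]
scene knob_grip [([0.574, 0.045, 0.107], 0.68)]
scene polish_can [([0.43, 0.496, 0.068], 0.66), ([0.358, 0.258, 0.042], 0.24)]
scene softener [([0.575, 0.05, 0.107], 0.73), ([0.612, 0.403, 0.127], 0.61)]
scene brush [([0.39, -0.01, 0.026], 0.31)]
scene dosing_cup [([0.391, -0.011, 0.027], 0.66), ([0.377, 0.286, 0.004], 0.26)]
top scraper [([0.338, 0.246, 0.067], 0.81), ([0.608, -0.124, 0.071], 0.46)]
top mat [([0.349, 0.665, 0.002], 0.84), ([0.374, 0.271, 0.003], 0.72), ([0.172, 0.324, 0.003], 0.69)]
top chip1 [([0.607, -0.127, 0.071], 0.62), ([0.526, 0.162, 0.008], 0.58), ([0.608, 0.148, 0.017], 0.55)]
top knob_grip [([0.562, 0.038, 0.116], 0.71), ([0.605, 0.001, 0.075], 0.63), ([0.606, -0.126, 0.072], 0.21)]
top polish_can [([0.418, 0.476, 0.073], 0.69)]
top softener [([0.6, 0.005, 0.074], 0.73), ([0.586, 0.374, 0.136], 0.69)]
top brush [([0.741, 0.325, 0.019], 0.86), ([0.569, 0.039, 0.115], 0.36)]
top dosing_cup [([0.386, -0.017, 0.017], 0.59)]
291 297.7044673539519 284.46048109965636 [0.34430003 0.24780761 0.066     ]
267 324 255 298
```

```bash
python3 - <<'E'
from h import *
p=get_image("top");z=p['img'];o=cv2.imread('pics/top0.png')[:,:,::-1]
for n,i in(('start',o),('now',z)):
    im=i[230:330,240:345].astype(int)
    for t in(40,60):
        v,u=np.nonzero((im[:,:,0]-im[:,:,2])>t)
        c=cv2.minAreaRect(np.c_[u,v].astype(np.float32));print(n,t,len(u),np.round(c[1],1),c[2],np.round(ray(p,c[0][0]+240,c[0][1]+230,.07),4))
    k=cv2.morphologyEx((im.sum(2)<110).astype(np.uint8),cv2.MORPH_OPEN,np.ones((3,3)));v,u=np.nonzero(k)
    c=cv2.minAreaRect(np.c_[u,v].astype(np.float32));print('mat',np.round(c[1]),ray(p,c[0][0]+240,c[0][1]+230,.004))
E
```

```text
start 40 287 [11.2 25.7] 8.130102157592773 [0.3656 0.2561 0.07  ]
start 60 259 [10.5 24.9] 8.130102157592773 [0.3652 0.2563 0.07  ]
mat [42. 56.] [0.36658341 0.25901058 0.004     ]
now 40 294 [11.3 26. ] 7.125016689300537 [0.3443 0.2474 0.07  ]
now 60 263 [10.5 25.1] 7.125016689300537 [0.3443 0.2477 0.07  ]
mat [41. 56.] [0.36665736 0.25927806 0.004     ]
```

```bash
python3 -c "
from h import *
print(env.sign_off())"
```

```text
the job is handed in; nothing more can be done
None
```

The job is done and handed in at about t = 55 s. Three chips were present, and the scraper pushed all of them into the tray. The carriage was lifted over the bump, slid to its stop and seated, and the knob was turned clockwise by about 9.0 rad until the foot touched.

**Last checks**
- **Chips:** all three are in the tray, with the pentagon partly on top of the rectangle, and the tiles are clear.
- **Carriage:** it stopped after about 190 mm of travel against a 21 N reaction, and the gripper's height matched the starting seat height to within 0.1 mm.
- **Knob and foot:** touching the knob's top with the closed fingers put it at about 118 mm, the height for a just-touching foot. The bar's final angle also agrees, if the bar lies along the pad's x at zero. I did not read the foot's gap directly.
- **Bystanders:** the cup, can, bottle and brush were found close to where they started.

**What disagreed**
- **Scraper on its mat:** the final views put it about 25 mm off the mat's centre, though I had set it down near the middle. It was apparently knocked aside during the carriage or knob work. It still stands upright within the 40 mm limit, so I left it, but one end may overhang the mat's edge by a few mm.
- **Scraper grip:** the fingers closed at 26 mm, so they may have held the cap rather than the 20 mm grip. It held throughout.
- **Camera agreement:** the wrist camera read about 6 mm off in y against the arm and the top camera.

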